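# Lay out the labelling station

### The job

Lay out the labelling kit on the black mat with the five yellow squares, where the glue bottle and the stamp already stand on the two end squares: centre the small kraft box on the square next to the glue bottle, the black label roll on the square next to the stamp, and the yellow tape measure on the middle square between them, then the white label roll centred on top of the kraft box. Everything stands upright as it does now, and the glue bottle and the stamp stay where they are.

Things in the scene. Friction and masses are not known exactly. Their poses are not given: they have to be found in the camera images.
- mat: Thin black rubber mat fixed to the bench, 94 x 450 mm and 4 mm thick, with a row of five yellow outlined squares (82 mm outside) along its y axis. Origin: centre of its underside, below the middle square; z up. Square centres at y = -180, -90, 0, 90, 180 mm, x = 0. Its place and yaw vary.
- glue_bottle: White squeeze bottle with a red pointed cap, 42 mm diameter, 112 mm tall, loose, standing on one end square of the mat (either end). Origin: centre of its underside.
- stamp: Hand stamp with a turned wooden handle on a black and red block, footprint 26 x 50 mm, 68 mm tall, loose, standing on the other end square. Origin: centre of its underside.
- kraft_box: Small closed brown cardboard box standing on the bench, 51 x 50 mm (x, y), 66 mm tall, with a strip of darker tape on top. Origin: centre of its underside, z up. Rigid, about 45 g; its flat top carries the roll.
- tape_measure: Yellow tape measure with a black disc on each flat side, standing on its edge: 35 mm thick along its x (grip here), 75 mm long along its y (-36 to +39 mm from the origin), 62 mm tall. Origin: centre of its underside, z up. About 220 g.
- black_roll: Small roll of black labels standing on its flat face on the open bench, 48 mm diameter, 37 mm tall, with a brown core. Origin: centre of its underside, z up the core. About 60 g. (Rolls far back under the raised shelf are fixed and are not meant.)
- white_roll: Small roll of white labels standing on its flat face on the open bench, 52 mm diameter, 37 mm tall, with a brown core. Origin: centre of its underside, z up the core. About 60 g. (The wide low ring of masking tape, 80 mm across and 25 mm tall, is not it, nor are the rolls far back under the raised shelf.)
Mind the look-alikes: they are no part of the job. There is more than one size of the tape_measure; the job needs the larger. What is shaped like the black_roll but blue is not meant.

How it is judged:
By the outcome, as a careful person would: the job done as asked, in the order asked, and still so for the second after the job is handed in, with the robot touching nothing.
It also fails if it takes over 109 s, if anything falls off the work surface, if the arm or the gripper's body presses on something with over 40 N, if the wrist force passes 120 N, or if a joint passes its speed limit or range.

### The arm

A 6-joint arm with a two-finger parallel gripper is mounted at the origin on a cart in front of the work surface, level with it; the furniture and walls round the work are solid. World frame = base frame: x ahead of the robot, y to its left, z up, the work surface at z = 0. Lengths are in mm, angles in rad, forces in N, time in s.
With the tool pointing down it reaches from about 275 to 1000 mm from the base axis. Payload 8.4 kg.
Tool frame: the origin (TCP) lies at the very end of the fingers, on their centre line; the grasp point (between the pads) lies 19 mm behind it (r.pinch_z is the distance from the TCP to the grasp point, in mm); z points along the fingers, y is the line along which they close (so a half turn about z gives the same grasp; the last joint's range is limited). The gripper opens to 85 mm and grips with 20 to 120 N. Pads are 22 mm wide; open, the fingers measure 114 mm over their backs; the gripper's body (76 mm by 85 mm) begins 54 mm behind the grasp point. The pads swing forward as they close: fully open they stand 13 mm farther back than shut.
Start: joints at [-1.198, 0.353, 1.633, -0, 1.155, -0.002], TCP at [228.803, -581.616, 231.281] pointing down, gripper open.
Joint ranges: [-2.63, 2.63], [-0.92, 2.1], [0.06, 2.66], [-1.3, 4.44], [0, 2.69], [-3.02, 3.02]. Speed limits (rad/s): [2.22, 2.22, 2.79, 3.14, 3.14, 3.14].

### API

Orientations are given as [roll, pitch, yaw] about the fixed x, y, z axes, in that order (R = Rz(yaw) Ry(pitch) Rx(roll)).
In Python, from rig import r gives the robot as it stands.
- The arm moves only by the tool carry_out, never from a script. Its argument "series" is a list of rows, each a list of 7 numbers: the turn, a rotation vector about the tool's x, y, z as a fraction of full scale, then the shift along the tool's x, y, z as a fraction of full scale, then the gripper command: -1 is fully open, 1 is shut, values between are in proportion. A call has 1 to 8 rows; each row is the pose to reach, as a shift and turn from the pose commanded when the call began, along the tool's axes at that moment, turning the shorter way round; what a row does not reach only later rows make up. Full scale, the value 1, is 0.25 m for a shift and pi rad for a turn. A row lasts 1/8 s, in which the tool goes at most 62.5 mm and 10.7 degrees, less where a joint would pass 70% of its speed; a pose out of reach is approached as far as the arm can. A call with a number of a shift or a turn outside -1 to 1 is refused whole. A call with a gripper value outside its range is refused whole. The fingers move at their own pace and stop on an object; "force" is the grip in N (left out, the last holds). Time passes only in rows, so rows that repeat a pose let the fingers close. It gives the time, the measured TCP pose, the force, the opening and the grip force at its end, in the units of the state.
- r.sense(): the state, without advancing time (a new reading comes with each control period).
- r.grab_frame(name): name is "scene" or "top"; returns the picture (384x512x3 uint8, red, green, blue); there is no depth.
- r.get_calibration(name): a dict with "K" (3x3 intrinsics, pixels), "pose" (4x4, takes a point from camera to world coordinates). Camera axes: x right, y up, looking along -z (the intrinsics and any distortion apply to the point x, -y, -z); pixel columns grow to the right and rows downward; lengths in mm; the calibration is good to about 2 mm. A picture is of the moment at which its call begins. get_calibration takes no time and is no camera call.
- r.sign_off(): hands the job in; it is judged then, once.
Trained networks look in the newest picture that a camera, given by its name, has taken for a name from the list of things; names that differ only in an ending like _2 or _b are one class to them, and where a whole thing is asked for, a point or a joint stands for the part that bears it (a point fixed in the world has none). Each returns a list of dicts, best first, with "score" (0 to 1); they miss things now and then, are a little off and sometimes report something else, mostly with a low value. They report only what shows in the picture. A call takes as long as a camera call. They do not tell look-alikes from the thing itself.
- r.silhouettes(camera, label): "region" (384x512 bool, what is visible of it) and "position" ([row, column] in pixels, amid what is visible of it).
The state is a dict: "clock": time; "qpos": joint angles; "qvel": joint speeds; "joint_efforts": joint torques, N m; "eef_pos": TCP position; "tcp_rot": TCP orientation; "contact_force": force on the tool from outside, world axes, zero at the start; "wrist_torque": the same for the moment, N m; "opening": opening from 0.0 (shut) to 1.0 (fully open); "grasp_force": force on a finger pad.
Only numpy, scipy, OpenCV 4.12 (cv2) and the standard library are available. Lean on these libraries where they do the work, as an engineer would, in place of code of your own. Each camera call takes 0.05 s, during which the arm holds its last target. There are 200 camera calls.

## Working session

There is one attempt and no reset: what is moved stays moved. The work goes in short steps, Python scripts to look and compute and a tool call to move; the robot and the scene stay as the last step left them, time stands still between calls to the robot, and variables do not carry over. Pictures are saved under pics/ and viewed, at most 14 in all, crops included, and the job is handed in when it is done.

Besides the shell and the picture viewer there is one more tool, called after "Request:" by a JSON object that holds its "fn" and its "kwargs", one argument or row to a line. carry_out: Moves the arm, as the interface text tells. Its arguments: {"type":"object","properties":{"series":{"type":"array"},"force":{"type":"number"}},"required":["series"]}

```bash
ls; mkdir -p pics; python3 - <<'E'
from rig import r
import cv2,numpy as np
np.set_printoptions(precision=4,suppress=True)
for n in("scene","top"):
    cv2.imwrite(f"pics/{n}0.png",cv2.resize(r.grab_frame(n)[:,:,::-1],(800,600),interpolation=cv2.INTER_CUBIC))
    print(n,r.get_calibration(n))
print(r.sense())
E
```

```text
pics
scene {'K': array([[435.5951,   0.    , 253.2154],
       [  0.    , 435.5951, 197.2134],
       [  0.    ,   0.    ,   1.    ]]), 'pose': array([[  -0.5762,    0.4562,   -0.6781, -237.0126],
       [  -0.8171,   -0.3425,    0.4638,  573.8531],
       [  -0.0206,    0.8213,    0.5701,  687.2052],
       [   0.    ,    0.    ,    0.    ,    1.    ]])}
top {'K': array([[466.8129,   0.    , 247.8468],
       [  0.    , 466.8129, 194.5351],
       [  0.    ,   0.    ,   1.    ]]), 'pose': array([[   0.0114,    0.986 ,   -0.1665,  332.6526],
       [  -0.9997,    0.008 ,   -0.021 ,   50.6949],
       [  -0.0193,    0.1667,    0.9858, 1299.2337],
       [   0.    ,    0.    ,    0.    ,    1.    ]])}
{'clock': 0.1, 'qpos': array([-1.1984,  0.3536,  1.6341,  0.    ,  1.1552, -0.0024]), 'qvel': array([ 0.0003,  0.0003, -0.0012,  0.002 ,  0.0007,  0.0014]), 'joint_efforts': array([  0.0008, -60.6355, -34.2819,   0.    ,   0.004 ,   0.    ]), 'eef_pos': array([ 228.6444, -581.212 ,  230.6354]), 'tcp_rot': array([-3.1403, -0.    ,  0.3748]), 'contact_force': array([-0.6177,  0.3437, -0.6625]), 'wrist_torque': array([-0.0006,  0.012 ,  0.0475]), 'grasp_force': 0.0, 'opening': 1.000475755925981}
```

View pics/scene0.png

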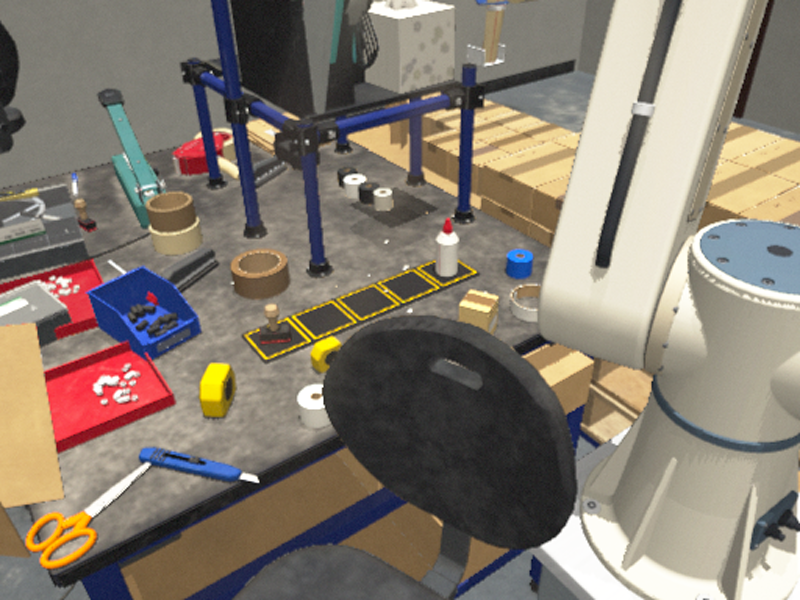

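View pics/top0.png

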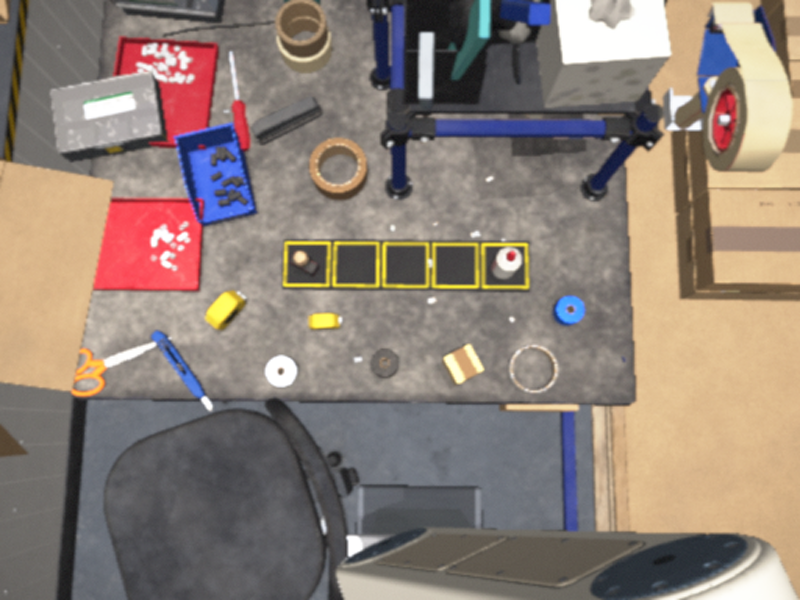

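The scene view shows the stamp on the left end square (275,330) and the glue bottle on the right one (447,250). In the top view, the large tape measure is at (225,310) and the small one at (323,321). The white roll is at (281,372), the black roll at (384,363), the box at (463,364), and the mat spans (284..530, 241..290).

```bash
cat > h.py <<'E'
from rig import r
import cv2,numpy as np
from scipy.optimize import minimize
np.set_printoptions(precision=3,suppress=True)
def proj(c,P):
    k=r.get_calibration(c);T=np.linalg.inv(k["pose"]);p=np.atleast_2d(P)@T[:3,:3].T+T[:3,3]
    p=p*[1,-1,-1];q=p@k["K"].T;return q[:,:2]/q[:,2:]
def world(c,uv,z):
    k=r.get_calibration(c);uv=np.atleast_2d(uv);d=np.c_[uv,np.ones(len(uv))]@np.linalg.inv(k["K"]).T*[1,-1,-1]
    d=d@k["pose"][:3,:3].T;o=k["pose"][:3,3];return o+d*((z-o[2])/d[:,2])[:,None]
def disc(rad,h):
    a=np.linspace(0,2*np.pi,40);c=np.c_[rad*np.cos(a),rad*np.sin(a)]
    return np.vstack([np.c_[c,0*a],np.c_[c,0*a+h]])
def box(x0,x1,y0,y1,h):return np.array([[x,y,z] for x in(x0,x1) for y in(y0,y1) for z in(0,h)],float)
a=np.linspace(0,2*np.pi,40)
def tape():  # rounded profile in y,z
    P=[]
    for y,z in((-16,20),(19,20),(-16,42),(19,42)):
        P+= [[x,y+20*np.cos(t),z+20*np.sin(t)] for t in a for x in(-17.5,17.5)]
    return np.array(P)
M=dict(kraft_box=box(-25.5,25.5,-25,25,66),tape_measure=box(-17.5,17.5,-36,39,62),black_roll=disc(24,37),white_roll=disc(26,37),glue_bottle=disc(21,80),stamp=box(-13,13,-25,25,25))
def render(c,name,x,y,yaw,z=0):
    R=cv2.Rodrigues(np.array([0,0,yaw]))[0];q=proj(c,M[name]@R.T+[x,y,z])
    h=cv2.convexHull((q*64).round().astype(np.int32).reshape(-1,1,2))
    m=np.zeros((384,512),np.uint8);cv2.fillConvexPoly(m,h,255,cv2.LINE_AA,6);return m/255.
def fit(name,obs,x,y,yaw0s,z=0,rot=True):
    """obs: {camera: mask}"""
    best=None
    def iou(p):
        s=0
        for c,m in obs.items():
            g=render(c,name,p[0],p[1],p[2]/30 if rot else 0,z);s+=1-np.minimum(g,m).sum()/np.maximum(g,m).sum()
        return s
    for w in yaw0s:
        p=np.array([x,y,w*30.]);S=[p]+[p+d for d in np.diag([8.,8.,8.])]
        q=minimize(iou,p,method="Nelder-Mead",options=dict(initial_simplex=S,maxiter=300))
        if best is None or q.fun<best.fun:best=q
    return best.x[0],best.x[1],best.x[2]/30,best.fun/len(obs)
def mat(img,c="top"):
    h=cv2.cvtColor(img,cv2.COLOR_RGB2HSV);m=cv2.inRange(h,(20,110,90),(38,255,255))
    return m
E
python3 - <<'E'
from h import *
im=r.grab_frame("top");r.grab_frame("scene")
m=mat(im);m[:150]=0;m[188:]=0;m[:,:175]=0;m[:,345:]=0
ys,xs=np.nonzero(m);P=world("top",np.c_[xs,ys],4)[:,:2].astype(np.float32)
(cx,cy),sz,an=cv2.minAreaRect(P);print("mat",cx,cy,sz,an,len(P))
for n in M:
    for c in("top","scene"):
        for d in r.silhouettes(c,n)[:4]:
            if d["score"]<.3:continue
            rg=d["region"];ys,xs=np.nonzero(rg);rc=d["position"]
            w=world(c,[rc[1],rc[0]],25)[0]
            o=[]
            if c=="top": 
                o=fit(n,{c:rg.astype(float)},w[0],w[1],[0] if "roll" in n or "glue" in n else [-1.2,-.6,0,.6,1.2],rot="roll" not in n)
            print(n,c,round(d["score"],2),np.array(rc),rg.sum(),w[:2],np.array(o))
E
```

```text
mat 625.100830078125 46.9892578125 (446.8457946777344, 88.11129760742188) 89.8896484375 1800
kraft_box top 0.77 [233.5 295. ] 410 [441.271 -51.957] [440.641 -51.076   0.541   0.128]
kraft_box scene 0.84 [199.9 305.6] 488 [457.75  -68.102] []
tape_measure top 0.59 [203.8 208.1] 199 [521.046 187.378] [512.922 185.121  -0.465   0.6  ]
tape_measure top 0.56 [198.  141.4] 419 [535.749 373.416] [537.697 360.646   0.89    0.276]
tape_measure scene 0.82 [249.2 138.9] 646 [537.305 365.485] []
tape_measure scene 0.56 [226.8 208.3] 310 [513.109 195.574] []Traceback (most recent call last):
  File "<stdin>", line 14, in <module>
  File "h.py", line 36, in fit
    q=minimize(iou,p,method="Nelder-Mead",options=dict(initial_simplex=S,maxiter=300))
    res = _minimize_neldermead(fun, x0, args, callback, bounds=bounds,
                               **options)
    fsim[k] = func(sim[k])
              ~~~~^^^^^^^^
    fx = function(np.copy(x), *(wrapper_args + args))
  File "h.py", line 32, in iou
    g=render(c,name,p[0],p[1],p[2]/30 if rot else 0,z);s+=1-np.minimum(g,m).sum()/np.maximum(g,m).sum()
  File "h.py", line 23, in render
    R=cv2.Rodrigues(np.array([0,0,yaw]))[0];q=proj(c,M[name]@R.T+[x,y,z])
      ~~~~~~~~~~~~~^^^^^^^^^^^^^^^^^^^^^
cv2.error: OpenCV(4.12.0) /io/opencv/modules/calib3d/src/calibration_base.cpp:151: error: (-210:Unsupported format or combination of formats) The matrices must have 32f or 64f data type in function 'Rodrigues'
```

```bash
sed -i 's/np.array(\[0,0,yaw\])/np.array([0,0,float(yaw)])/; s/tape_measure=box(-17.5,17.5,-36,39,62)/tape_measure=tape()/; s/^def render/def render/' h.py
python3 - <<'E'
from h import *
img={c:r.grab_frame(c) for c in("top","scene")}
m=mat(img["scene"]);m[:165]=0;m[232:]=0;m[:,:154]=0;m[:,308:]=0
ys,xs=np.nonzero(m);P=world("scene",np.c_[xs,ys],4)[:,:2];P=P[(abs(P[:,0]-625)<60)&(abs(P[:,1]-47)<240)].astype(np.float32)
print("mat scene",cv2.minAreaRect(P),len(P))
g={"kraft_box":(441,-51),"tape_measure":(535,365),"black_roll":(0,0),"white_roll":(0,0),"glue_bottle":(0,0),"stamp":(0,0)}
for n in M:
    B={}
    for c in("top","scene"):
        for d in r.silhouettes(c,n)[:5]:
            if d["score"]<.3:continue
            rg=d["region"];rc=d["position"];w=world(c,[rc[1],rc[0]],25)[0]
            print(n,c,round(d["score"],2),np.array(rc),rg.sum(),w[:2])
            if g[n]==(0,0) or np.hypot(*(w[:2]-g[n]))<40:
                if c not in B and 350<w[0]<700: B[c]=rg.astype(float)
                if g[n]==(0,0): g[n]=tuple(w[:2])
    for o in [{c:B[c]} for c in B]+[B]:
        print("  fit",list(o),np.array(fit(n,o,*g[n],[0] if "roll" in n or "glue" in n else [-1.2,-.6,0,.6,1.2],rot="roll" not in n,z=4 if n in("stamp","glue_bottle") else 0)))
E
```

```text
mat scene ((618.25048828125, 46.11088562011719), (105.30445861816406, 447.1789245605469), 0.21530097723007202) 1036
kraft_box top 0.66 [231.8 294.3] 385 [445.889 -50.077]
kraft_box scene 0.56 [196.  305.6] 437 [471.452 -79.94 ]
  fit ['top'] [440.292 -51.423   0.618   0.173]
  fit ['top'] [440.292 -51.423   0.618   0.173]
tape_measure top 0.74 [203.3 207.1] 216 [522.42  190.183]
tape_measure top 0.66 [198.  140.6] 406 [535.73  375.649]
tape_measure scene 0.83 [226.6 208.2] 302 [513.931 195.375]
tape_measure scene 0.76 [251.5 139.5] 645 [529.058 367.526]
  fit ['top'] [536.317 362.094   0.811   0.266]
  fit ['scene'] [533.49  366.319   1.11    0.166]
  fit ['top', 'scene'] [535.371 365.442   1.103   0.222]
black_roll top 0.74 [231.2 242.4] 256 [446.159  91.518]
black_roll top 0.69 [200.3 361.6] 297 [ 534.373 -235.274]
black_roll scene 0.8 [170.5 328.9] 321 [ 529.85  -219.307]
black_roll scene 0.71 [158.7 285.8] 434 [ 659.231 -162.94 ]
  fit ['top'] [444.209  83.135   0.17    0.141]
  fit ['top'] [444.209  83.135   0.17    0.141]
white_roll top 0.64 [200.5 141.8] 393 [528.733 371.952]
white_roll scene 0.95 [263.6 201.4] 433 [410.218 273.306]
  fit ['top'] [534.855 371.073  -0.137   0.348]
  fit ['top'] [534.855 371.073  -0.137   0.348]
glue_bottle top 0.75 [166.8 323.7] 274 [ 628.048 -132.839]
glue_bottle scene 0.85 [157.6 284.5] 413 [ 666.91 -164.01]
  fit ['top'] [ 619.897 -125.681    0.082    0.186]
  fit ['top'] [ 619.897 -125.681    0.082    0.186]
stamp top 0.52 [168.2 194.6] 188 [621.532 227.855]
stamp scene 0.83 [213.9 176.5] 291 [607.061 234.064]
stamp scene 0.35 [197.  307.1] 483 [465.521 -80.051]
  fit ['top'] [626.07  231.23   -0.646   0.212]
  fit ['scene'] [634.102 226.702  -1.529   0.382]
  fit ['top', 'scene'] [626.599 230.564  -0.584   0.322]
```

```bash
cat >> h.py <<'E'
def blob(m,u,v,w=28,rot=0):
    k=np.zeros_like(m);k[v-w:v+w,u-w:u+w]=m[v-w:v+w,u-w:u+w]
    n,l,s,_=cv2.connectedComponentsWithStats(k);i=1+np.argmax(s[1:,4])
    c=cv2.findContours((l==i).astype(np.uint8),0,1)[0][0];o=np.zeros_like(m);cv2.fillPoly(o,[c],1);return o.astype(float)
def overlay(c,img,fits,roi,s,f):
    x0,y0,x1,y1=roi;o=cv2.resize(img[y0:y1,x0:x1,::-1],None,fx=s,fy=s,interpolation=cv2.INTER_CUBIC)
    for n,p in fits:
        R=cv2.Rodrigues(np.array([0,0,float(p[2])]))[0];z=p[3]
        for h in(0,1):
            P=M[n];zz=P[:,2]
            P=P[(zz>zz.max()/2)==bool(h)] if n!="tape_measure" else P[P[:,0]*(h-.5)>0]
            q=proj(c,P@R.T+[p[0],p[1],z]);q=(q+.5-[x0,y0])*s
            cv2.polylines(o,[cv2.convexHull(q.astype(np.float32)).round().astype(int)],True,((255,0,255),(0,255,0))[h],1)
    cv2.imwrite(f,o)
E
python3 - <<'E'
from h import *
im={c:r.grab_frame(c) for c in("top","scene")}
H={c:cv2.cvtColor(im[c],cv2.COLOR_RGB2HSV) for c in im}
Y={c:mat(im[c]) for c in im}
W={c:cv2.inRange(H[c],(0,0,150),(180,60,255)) for c in im}
K={c:cv2.inRange(H[c],(8,55,70),(28,255,255)) for c in im}
D=lambda **k:k
F=[]
for n,B,g,w in(("tape_measure",D(top=blob(Y["top"],143,198),scene=blob(Y["scene"],139,250)),(536,364),[.8,1.1]),
  ("tape_measure",D(top=blob(Y["top"],143,198)),(536,364),[.8,1.1]),
  ("white_roll",D(top=blob(W["top"],180,238)),(410,273),[0]),
  ("kraft_box",D(top=blob(K["top"],296,233)),(440,-51),[.3,.6]),
  ("kraft_box",D(top=blob(K["top"],296,233),scene=blob(K["scene"],305,199)),(440,-51),[.3,.6])):
    p=fit(n,B,*g,w,rot="roll" not in n);print(n,list(B),np.array(p),[b.sum() for b in B.values()]);F.append((n,(*p[:3],0)))
F=[F[1],F[2],F[3],("black_roll",(444.2,83.1,0,0))]
overlay("top",im["top"],F,(125,145,325,265),4,"pics/o1.png")
E
```

```text
tape_measure ['top', 'scene'] [534.61  365.609   1.068   0.254] [np.float64(361.0), np.float64(672.0)]
tape_measure ['top'] [535.13  363.69    0.835   0.349] [np.float64(361.0)]
white_roll ['top'] [431.541 288.373  -0.274   0.823] [np.float64(2116.0)]
kraft_box ['top'] [442.075 -53.148   0.493   0.154] [np.float64(413.0)]
kraft_box ['top', 'scene'] [441.846 -53.206   0.508   0.232] [np.float64(413.0), np.float64(571.0)]
```

View pics/o1.png

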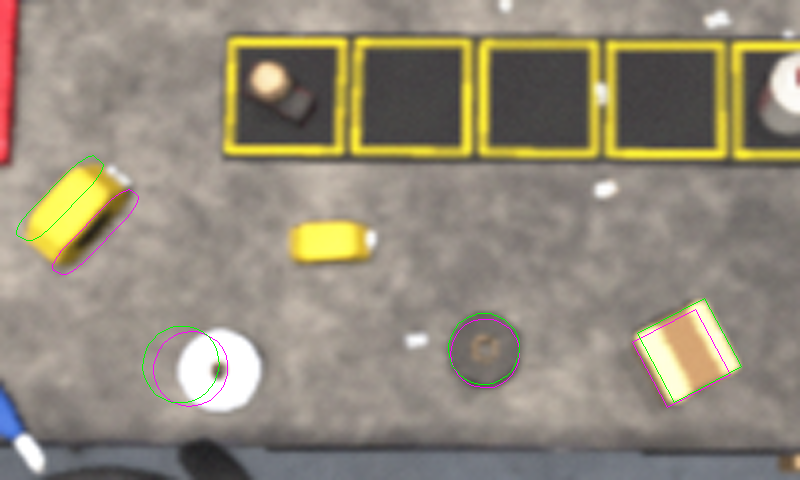

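The overlay fits the box and black roll well. The white roll's top is centred at crop (219,370). The tape measure's long axis runs about 47° up-right, with its hook at (118,172). The chair back may stand near the white roll, so I'll triangulate it now.

```bash
cat >> h.py <<'E'
def rows(wps,start=None,yaw0=None):
    s=r.sense();p=np.array(start if start is not None else s["eef_pos"]);y0=yaw0 if yaw0 is not None else s["tcp_rot"][2]
    X=np.array([[np.cos(y0),np.sin(y0),0],[np.sin(y0),-np.cos(y0),0],[0,0,-1]])
    for w in wps:
        print(w,"-> turn z %.3f"%(-((w[3]-y0+np.pi)%(2*np.pi)-np.pi)/np.pi),"shift",X@(np.array(w[:3])-p)/250)
E
python3 - <<'E'
from h import *
print("white",world("top",[179.25,237],37),"tape top",world("top",[125+65/4,145+205/4],62))
for u,v in((281,203),(208,250),(368,290),(345,240)):
    print("scene",u,v)
    for z in(0,50,100,150,200,250,300):
        w=world("scene",[u,v],z)[0];print(z,w[:2].round(),(proj("top",w)[0]*1.5625).round())
rows([(442,-53,200,2.07),(442,-53,20,2.07)])
E
```

```text
white [[427.712 262.059  37.   ]] tape top [[534.631 364.689  62.   ]]
scene 281 203
0 [513. -30.] [447. 326.]
50 [458.  14.] [423. 353.]
100 [404.  58.] [397. 383.]
150 [349. 102.] [369. 416.]
200 [295. 146.] [337. 453.]
250 [240. 190.] [302. 493.]
300 [185. 234.] [262. 539.]
scene 208 250
0 [466. 226.] [304. 351.]
50 [415. 252.] [285. 377.]
100 [364. 277.] [263. 407.]
150 [312. 302.] [240. 439.]
200 [261. 327.] [214. 474.]
250 [210. 353.] [185. 514.]
300 [159. 378.] [153. 558.]
scene 368 290
0 [156.  19.] [419. 532.]
50 [127.  59.] [395. 554.]
100 [ 99. 100.] [369. 578.]
150 [ 70. 140.] [340. 605.]
200 [ 42. 180.] [309. 634.]
250 [ 13. 221.] [274. 666.]
300 [-16. 261.] [235. 702.]
scene 345 240
0 [300. -58.] [464. 447.]
50 [261. -12.] [439. 471.]
100 [222.  34.] [412. 498.]
150 [183.  80.] [382. 527.]
200 [144. 126.] [348. 559.]
250 [105. 172.] [312. 595.]
300 [ 66. 218.] [271. 635.]
(442, -53, 200, 2.07) -> turn z -0.540 shift [ 1.568 -1.656  0.125]
(442, -53, 20, 2.07) -> turn z -0.540 shift [ 1.568 -1.656  0.845]
```

Request:
{"fn": "carry_out", "kwargs": {
  "series": [
    [0,0,-0.3,0.8,-0.83,0,-1],
    [0,0,-0.3,0.8,-0.83,0,-1],
    [0,0,-0.3,0.8,-0.83,0,-1],
    [0,0,-0.3,0.8,-0.83,0,-1],
    [0,0,-0.3,0.8,-0.83,0,-1],
    [0,0,-0.3,0.8,-0.83,0,-1]
  ],
  "force": 30
}}

```text
clock: 2.0
eef_pos: [339.6, -313.3, 231.5]
tcp_rot: [3.141, -0.0, 1.322]
contact_force: [-0.3, -0.5, -0.7]
opening: 0.995
grasp_force: 0.0
```

```bash
python3 - <<'E'
from h import *
s=r.sense();print(s["eef_pos"],s["tcp_rot"],s["qpos"])
rows([(442,-53,150,2.07),(442,-53,22,2.07)])
E
```

```text
[ 339.617 -313.258  231.525] [ 3.141 -0.     1.322] [-0.749  0.095  1.968  0.     1.078 -0.5  ]
(442, -53, 150, 2.07) -> turn z -0.238 shift [1.11  0.141 0.326]
(442, -53, 22, 2.07) -> turn z -0.238 shift [1.11  0.141 0.838]
```

Request:
{"fn": "carry_out", "kwargs": {
  "series": [
    [0,0,-0.238,1.0,0.14,0.2,-1],
    [0,0,-0.238,1.0,0.14,0.2,-1],
    [0,0,-0.238,1.0,0.14,0.2,-1],
    [0,0,-0.238,1.0,0.14,0.2,-1],
    [0,0,-0.238,1.0,0.14,0.2,-1],
    [0,0,-0.238,1.0,0.14,0.2,-1]
  ]
}}

```text
clock: 2.75
eef_pos: [435.8, -82.4, 181.2]
tcp_rot: [-3.141, 0.0, 2.064]
contact_force: [0.0, 0.5, -0.2]
opening: 0.999
grasp_force: 0.0
```

```bash
python3 - <<'E'
from h import *
im=r.grab_frame("top");cv2.imwrite("pics/t1.png",cv2.resize(im[:,:,::-1],(800,600)))
rows([(442,-53,100,2.07),(442,-53,24,2.07)])
E
```

```text
(442, -53, 100, 2.07) -> turn z -0.002 shift [0.094 0.079 0.326]
(442, -53, 24, 2.07) -> turn z -0.002 shift [0.094 0.079 0.63 ]
```

Request:
{"fn": "carry_out", "kwargs": {
  "series": [
    [0,0,0,0.094,0.079,0.15,-1],
    [0,0,0,0.094,0.079,0.4,-1],
    [0,0,0,0.094,0.079,0.63,-1],
    [0,0,0,0.094,0.079,0.63,-0.2],
    [0,0,0,0.094,0.079,0.63,1],
    [0,0,0,0.094,0.079,0.63,1],
    [0,0,0,0.094,0.079,0.63,1],
    [0,0,0,0.094,0.079,0.63,1]
  ]
}}

```text
clock: 3.8
eef_pos: [443.3, -52.3, 25.6]
tcp_rot: [3.139, 0.002, 2.065]
contact_force: [-0.8, -2.1, 13.1]
opening: 0.584
grasp_force: 33.0
```

```bash
python3 - <<'E'
from h import *
rows([(442,-53,110,2.07),(625,-43,110,1.571),(625,-43,28.5,1.571)],start=(442,-53,24),yaw0=2.07)
im=r.grab_frame("scene");cv2.imwrite("pics/s1.png",cv2.resize(im[120:250,220:380,::-1],None,fx=4,fy=4))
E
```

```text
(442, -53, 110, 2.07) -> turn z -0.000 shift [ 0.     0.    -0.344]
(625, -43, 110, 1.571) -> turn z 0.159 shift [-0.315  0.662 -0.344]
(625, -43, 28.5, 1.571) -> turn z 0.159 shift [-0.315  0.662 -0.018]
```

Request:
{"fn": "carry_out", "kwargs": {
  "series": [
    [0,0,0,0,0,-0.2,1],
    [0,0,0.05,-0.05,0.15,-0.34,1],
    [0,0,0.1,-0.15,0.35,-0.34,1],
    [0,0,0.159,-0.315,0.662,-0.34,1],
    [0,0,0.159,-0.315,0.662,-0.34,1],
    [0,0,0.159,-0.315,0.662,-0.34,1],
    [0,0,0.159,-0.315,0.662,-0.34,1]
  ]
}}

```text
clock: 4.72
eef_pos: [623.5, -42.7, 108.9]
tcp_rot: [-3.14, -0.0, 1.566]
contact_force: [0.1, -0.6, -0.7]
opening: 0.58
grasp_force: 31.9
```

```bash
python3 - <<'E'
from h import *
print(r.sense()["grasp_force"])
rows([(625,-43,29,1.571)])
im=r.grab_frame("scene");cv2.imwrite("pics/s1.png",cv2.resize(im[90:250,180:380,::-1],None,fx=3.5,fy=3.5))
E
```

```text
31.939144134521484
(625, -43, 29, 1.571) -> turn z -0.002 shift [-0.001  0.006  0.32 ]
```

View pics/s1.png

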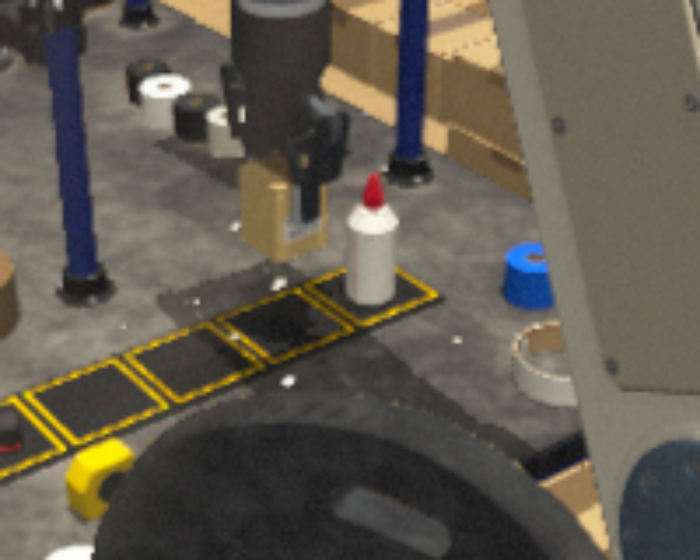

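The box is held level at crop (285,210), above its square and clear of the bottle at (370,260). Next I lower it, release and retreat.

Request:
{"fn": "carry_out", "kwargs": {
  "series": [
    [0,0,-0.002,0,0.006,0.2,1],
    [0,0,-0.002,0,0.006,0.29,1],
    [0,0,-0.002,0,0.006,0.318,1],
    [0,0,-0.002,0,0.006,0.318,1],
    [0,0,-0.002,0,0.006,0.318,0.1]
  ]
}}

```text
clock: 5.4
eef_pos: [626.3, -42.9, 30.3]
tcp_rot: [3.141, 0.0, 1.572]
contact_force: [-0.6, 0.5, -0.6]
opening: 0.584
grasp_force: 32.1
```

Request:
{"fn": "carry_out", "kwargs": {
  "series": [
    [0,0,0,0,0,0,-0.6],
    [0,0,0,0,0,0,-0.6],
    [0,0,0,0,0,-0.2,-0.8],
    [0,0,0,0,0,-0.45,-1],
    [0,0,0,0.3,-0.3,-0.6,-1],
    [0,0,0,0.5,-0.7,-0.6,-1],
    [0,0,0,0.5,-0.7,-0.6,-1],
    [0,0,0,0.5,-0.7,-0.6,-1]
  ]
}}

```text
clock: 6.4
eef_pos: [448.5, 82.9, 179.6]
tcp_rot: [-3.141, -0.0, 1.573]
contact_force: [0.5, 0.1, -0.3]
opening: 0.997
grasp_force: 0.0
```

```bash
python3 - <<'E'
from h import *
im=r.grab_frame("top");ov=(("kraft_box",(625,-43,0,4)),("black_roll",(444.2,83.1,0,0)),("white_roll",(427.7,262,0,0)))
overlay("top",im,ov,(165,140,345,260),4,"pics/o2.png")
rows([(444,83,100,1.571),(444,83,4,1.571)])
E
```

```text
(444, 83, 100, 1.571) -> turn z 0.000 shift [-0.003 -0.008  0.318]
(444, 83, 4, 1.571) -> turn z 0.000 shift [-0.003 -0.008  0.702]
```

View pics/o2.png

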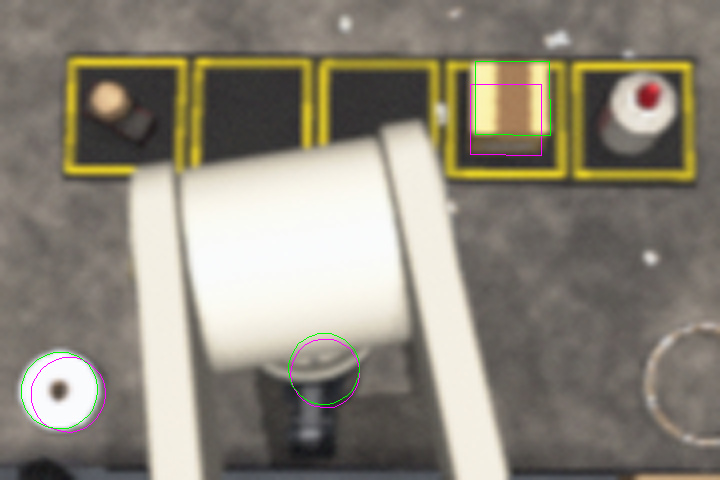

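The box sits centred on its square; its outline matches at crop (507,110). Next is the black roll.

Request:
{"fn": "carry_out", "kwargs": {
  "series": [
    [0,0,0,0,0.017,0.2,-1],
    [0,0,0,0,0.017,0.4,-1],
    [0,0,0,0,0.017,0.6,-1],
    [0,0,0,0,0.017,0.704,-1],
    [0,0,0,0,0.017,0.704,0.1],
    [0,0,0,0,0.017,0.704,1],
    [0,0,0,0,0.017,0.704,1],
    [0,0,0,0,0.017,0.704,1]
  ]
}}

```text
clock: 7.45
eef_pos: [456.5, 82.2, 4.4]
tcp_rot: [3.139, -0.0, 1.572]
contact_force: [-0.2, -1.8, 6.8]
opening: 0.553
grasp_force: 31.5
```

```bash
python3 - <<'E'
from h import *
rows([(444,83,80,1.571),(625,137,80,1.571)])
im=r.grab_frame("scene")
E
```

```text
(444, 83, 80, 1.571) -> turn z 0.000 shift [ 0.003 -0.05  -0.302]
(625, 137, 80, 1.571) -> turn z 0.000 shift [ 0.219  0.674 -0.302]
```

Request:
{"fn": "carry_out", "kwargs": {
  "series": [
    [0,0,0,0,0,-0.2,1],
    [0,0,0,0.06,0.2,-0.3,1],
    [0,0,0,0.14,0.42,-0.3,1],
    [0,0,0,0.219,0.674,-0.3,1],
    [0,0,0,0.219,0.674,-0.3,1],
    [0,0,0,0.219,0.674,-0.2,1],
    [0,0,0,0.219,0.674,-0.1,1],
    [0,0,0,0.219,0.674,-0.1,1]
  ]
}}

```text
clock: 8.5
eef_pos: [621.4, 136.2, 26.7]
tcp_rot: [-3.137, 0.001, 1.572]
contact_force: [-0.9, -0.5, -0.8]
opening: 0.551
grasp_force: 31.7
```

```bash
python3 - <<'E'
from h import *
rows([(625,137,9,1.571)])
im=r.grab_frame("scene");cv2.imwrite("pics/s2.png",cv2.resize(im[110:250,140:320,::-1],None,fx=4,fy=4,interpolation=2))
E
```

```text
(625, 137, 9, 1.571) -> turn z 0.000 shift [0.003 0.014 0.071]
```

View pics/s2.png

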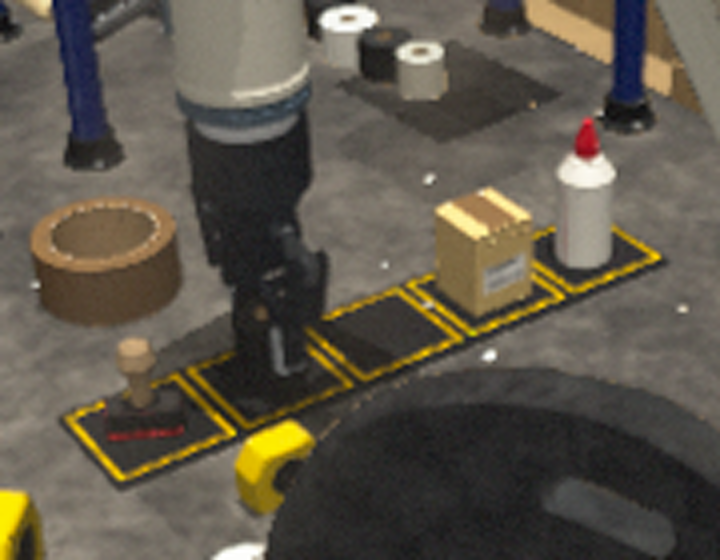

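The roll is held over its square at crop (270,360). The box and bottle are in place.

Request:
{"fn": "carry_out", "kwargs": {
  "series": [
    [0,0,0,0.003,0.006,0.05,1],
    [0,0,0,0.003,0.006,0.06,1],
    [0,0,0,0.003,0.006,0.06,1]
  ]
}}

```text
clock: 8.93
eef_pos: [625.4, 137.6, 13.4]
tcp_rot: [-3.142, 0.0, 1.572]
contact_force: [1.1, -0.6, -0.9]
opening: 0.557
grasp_force: 31.7
```

```bash
python3 - <<'E'
from h import *
rows([(625,137,8.5,1.571)])
E
```

```text
(625, 137, 8.5, 1.571) -> turn z 0.000 shift [-0.003 -0.002  0.019]
```

Request:
{"fn": "carry_out", "kwargs": {
  "series": [
    [0,0,0,-0.002,-0.002,0.018,1],
    [0,0,0,-0.002,-0.002,0.018,1],
    [0,0,0,-0.002,-0.002,0.018,-0.6],
    [0,0,0,-0.002,-0.002,0.018,-0.6],
    [0,0,0,-0.002,-0.002,-0.1,-0.6],
    [0,0,0,-0.002,-0.002,-0.35,-1],
    [0,0,-0.13,0.3,-0.1,-0.5,-1],
    [0,0,-0.26,0.6,-0.3,-0.5,-1]
  ]
}}

```text
clock: 9.93
eef_pos: [577.6, 245.9, 136.5]
tcp_rot: [3.136, -0.0, 1.951]
contact_force: [0.5, 1.7, 0.2]
opening: 1.003
grasp_force: 0.0
```

```bash
python3 - <<'E'
from h import *
print(r.sense()["eef_pos"])
im={c:r.grab_frame(c) for c in("top","scene")}
def crop(c,u,v,w,h,s):
    f=f"/tmp/{c}.png";p=(535,364.5,.82,0);overlay(c,im[c],[("tape_measure",p)],(u-w,v-h,u+w,v+h),s,f);return cv2.imread(f)
a=crop("top",143,198,25,30,8);b=crop("scene",139,250,25,30,8)
cv2.imwrite("pics/t3.png",np.hstack([a,b]))
E
```

```text
[577.612 245.877 136.477]
```

View pics/t3.png

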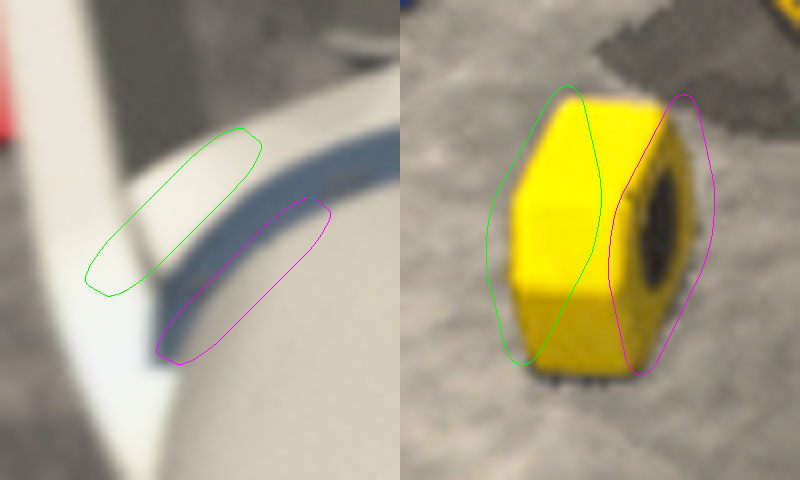

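In the scene crop, the tape's near bottom edge runs (530,375)-(628,375) and its far top edge runs (570,97)-(665,102). The arm blocks the top view.

```bash
python3 - <<'E'
from h import *
f=lambda x,y:(114+(x-400)/8-.5,220+y/8-.5)
for a,b,z in(((530,375),(628,375),0),((570,97),(665,102),62),((515,200),(625,205),62),((515,290),(622,293),20)):
    P=world("scene",[f(*a),f(*b)],z)[:,:2];d=P[1]-P[0];print(z,P.ravel(),np.hypot(*d),np.arctan2(d[1],d[0]))
print("top edges:")
g=lambda x,y:(125+x/4-.5,145+y/4-.5)
for a,b,z in(((28,225),(82,166),50),((65,268),(133,195),20)):
    P=world("top",[g(*a),g(*b)],z)[:,:2];d=P[1]-P[0];print(z,P.ravel(),np.hypot(*d),np.arctan2(d[1],d[0])+np.pi/2)
rows([(535,364,120,2.39)])
E
```

```text
0 [523.755 397.901 507.104 375.335] 28.044114898743906 -2.2064928349665935
62 [556.5   360.715 538.103 339.723] 27.912667296805967 -2.290428144459532
62 [523.207 390.556 503.104 366.924] 31.026412892351704 -2.275692076222438
20 [537.109 393.142 517.722 369.025] 30.943684849522878 -2.247900822087408
top edges:
50 [523.962 393.779 565.076 358.841] 53.95397905043819 0.8664406402210326
20 [498.595 374.612 550.352 329.493] 68.66224853611371 0.8537947286777394
(535, 364, 120, 2.39) -> turn z -0.138 shift [0.484 0.029 0.06 ]
```

Request:
{"fn": "carry_out", "kwargs": {
  "series": [
    [0,0,-0.156,0.505,0.01,0.06,-1],
    [0,0,-0.156,0.505,0.01,0.06,-1],
    [0,0,-0.156,0.505,0.01,0.06,-1],
    [0,0,-0.156,0.505,0.01,0.06,-1]
  ],
  "force": 45
}}

```text
clock: 10.52
eef_pos: [531.4, 363.1, 118.2]
tcp_rot: [-3.141, 0.0, 2.437]
contact_force: [0.3, -0.0, -0.2]
opening: 1.0
grasp_force: 0.0
```

```bash
python3 - <<'E'
from h import *
rows([(533,364,18,2.44)])
E
```

```text
(533, 364, 18, 2.44) -> turn z -0.001 shift [-0.003  0.007  0.401]
```

Request:
{"fn": "carry_out", "kwargs": {
  "series": [
    [0,0,0,-0.003,0.007,0.2,-1],
    [0,0,0,-0.003,0.007,0.4,-1],
    [0,0,0,-0.003,0.007,0.4,-1],
    [0,0,0,-0.003,0.007,0.4,0],
    [0,0,0,-0.003,0.007,0.4,1],
    [0,0,0,-0.003,0.007,0.4,1],
    [0,0,0,-0.003,0.007,0.4,1],
    [0,0,0,-0.003,0.007,0.4,1]
  ]
}}

```text
clock: 11.52
eef_pos: [534.8, 364.5, 20.6]
tcp_rot: [3.138, 0.001, 2.437]
contact_force: [-0.0, -0.4, 8.2]
opening: 0.385
grasp_force: 46.7
```

```bash
python3 - <<'E'
from h import *
rows([(533,364,130,2.44),(625,150,130,1.571),(625,47,130,1.571)])
im=r.grab_frame("scene");cv2.imwrite("pics/s3.png",cv2.resize(im[190:290,80:200,::-1],None,fx=5,fy=5,interpolation=2))
E
```

```text
(533, 364, 130, 2.44) -> turn z -0.001 shift [ 0.004 -0.006 -0.438]
(625, 150, 130, 1.571) -> turn z 0.276 shift [-0.831 -0.42  -0.438]
(625, 47, 130, 1.571) -> turn z 0.276 shift [-1.098 -0.734 -0.438]
```

View pics/s3.png

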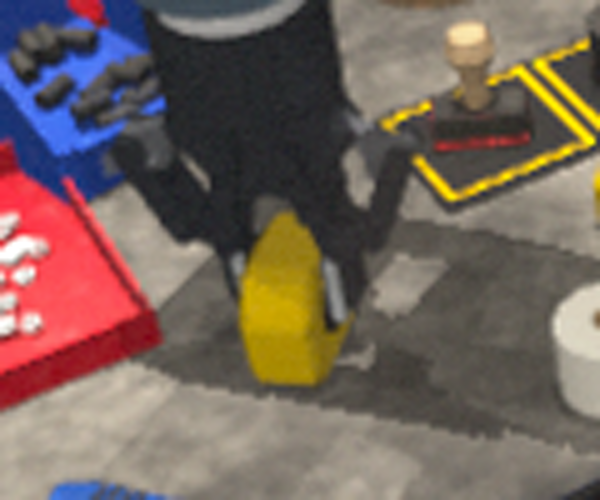

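The tape is gripped upright across its thickness at crop (285,300).

Request:
{"fn": "carry_out", "kwargs": {
  "series": [
    [0,0,0,0,0,-0.2,1],
    [0,0,0,0,0,-0.43,1],
    [0,0,0.06,-0.2,-0.12,-0.44,1],
    [0,0,0.12,-0.4,-0.24,-0.44,1],
    [0,0,0.18,-0.6,-0.38,-0.44,1],
    [0,0,0.24,-0.8,-0.52,-0.44,1],
    [0,0,0.276,-0.95,-0.65,-0.44,1],
    [0,0,0.276,-1.0,-0.734,-0.44,1]
  ]
}}

```text
clock: 12.58
eef_pos: [605.5, 59.2, 129.0]
tcp_rot: [3.141, 0.0, 1.566]
contact_force: [-0.4, 0.3, -2.4]
opening: 0.39
grasp_force: 45.7
```

Request:
{"fn": "carry_out", "kwargs": {
  "series": [
    [0,0,0,0,0,0,1],
    [0,0,0,0,0,0,1]
  ]
}}

```text
clock: 12.82
eef_pos: [605.1, 62.5, 128.8]
tcp_rot: [3.141, -0.0, 1.57]
contact_force: [0.2, 0.4, -2.0]
opening: 0.391
grasp_force: 45.7
```

```bash
python3 - <<'E'
from h import *
rows([(625,47,80,1.571),(625,47,25,1.571)])
E
```

```text
(625, 47, 80, 1.571) -> turn z -0.000 shift [-0.062  0.08   0.195]
(625, 47, 25, 1.571) -> turn z -0.000 shift [-0.062  0.08   0.415]
```

Request:
{"fn": "carry_out", "kwargs": {
  "series": [
    [0,0,0,-0.062,0.08,0,1],
    [0,0,0,-0.062,0.08,0.15,1],
    [0,0,0,-0.062,0.08,0.33,1],
    [0,0,0,-0.062,0.08,0.33,1],
    [0,0,0,-0.062,0.08,0.33,1]
  ]
}}

```text
clock: 13.45
eef_pos: [625.9, 47.3, 47.3]
tcp_rot: [3.14, -0.0, 1.571]
contact_force: [-0.7, 0.3, -2.1]
opening: 0.388
grasp_force: 45.7
```

```bash
python3 - <<'E'
from h import *
rows([(625,47,25,1.571)])
im=r.grab_frame("scene");overlay("scene",im,[("tape_measure",(625,47,0,r.sense()["eef_pos"][2]-20.6)),("black_roll",(625,137,0,4))],(160,110,300,230),5,"pics/s4.png")
E
```

```text
(625, 47, 25, 1.571) -> turn z -0.000 shift [-0.001 -0.003  0.089]
```

View pics/s4.png

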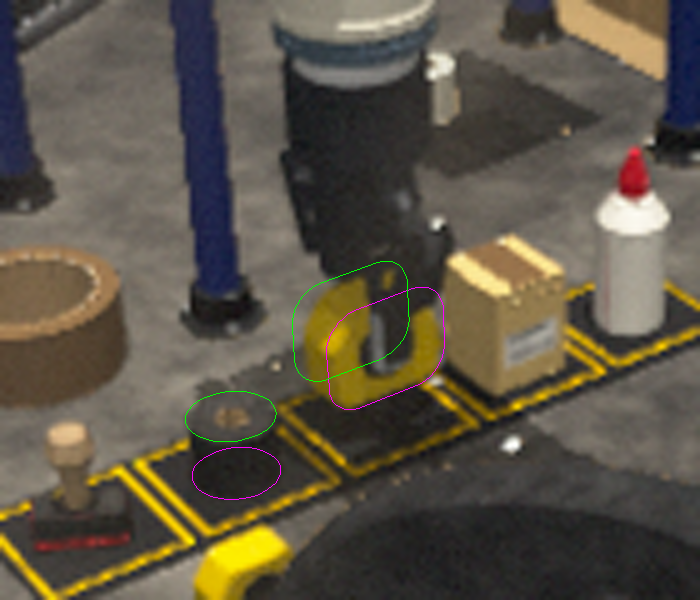

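The tape outline matches laterally. The black roll is centred, with its core at (232,415). Lowering the tape.

Request:
{"fn": "carry_out", "kwargs": {
  "series": [
    [0,0,0,-0.001,-0.003,0.06,1],
    [0,0,0,-0.001,-0.003,0.088,1],
    [0,0,0,-0.001,-0.003,0.09,1],
    [0,0,0,-0.001,-0.003,0.09,1],
    [0,0,0,-0.001,-0.003,0.09,0],
    [0,0,0,-0.001,-0.003,0.09,-0.6],
    [0,0,0,-0.001,-0.003,0.09,-0.6]
  ]
}}

```text
clock: 14.38
eef_pos: [624.2, 46.1, 23.4]
tcp_rot: [-3.142, -0.0, 1.57]
contact_force: [-0.1, 0.6, 0.2]
opening: 0.802
grasp_force: 0.0
```

Request:
{"fn": "carry_out", "kwargs": {
  "series": [
    [0,0,0,0,0,-0.2,-0.6],
    [0,0,0,0,0,-0.4,-0.8],
    [0,0,0,0.1,-0.1,-0.6,-1],
    [0,0,0,0.3,-0.3,-0.6,-1],
    [0,0,0,0.5,-0.5,-0.6,-1],
    [0,0,0,0.7,-0.72,-0.6,-1],
    [0,0,0,0.86,-0.76,-0.6,-1],
    [0,0,0,0.86,-0.76,-0.6,-1]
  ]
}}

```text
clock: 15.38
eef_pos: [432.6, 264.2, 173.7]
tcp_rot: [3.141, -0.001, 1.574]
contact_force: [0.6, -0.4, 0.1]
opening: 1.001
grasp_force: 0.0
```

```bash
python3 - <<'E'
from h import *
rows([(427.7,262,100,1.571),(427.7,262,3.5,1.571)])
im=r.grab_frame("top");overlay("top",im,[("kraft_box",(625,-43,0,4)),("tape_measure",(625,47,0,4)),("black_roll",(625,137,0,4)),("white_roll",(427.7,262,0,0))],(160,140,340,260),4,"pics/o3.png")
E
```

```text
(427.7, 262, 100, 1.571) -> turn z 0.001 shift [-0.009 -0.02   0.295]
(427.7, 262, 3.5, 1.571) -> turn z 0.001 shift [-0.009 -0.02   0.681]
```

View pics/o3.png

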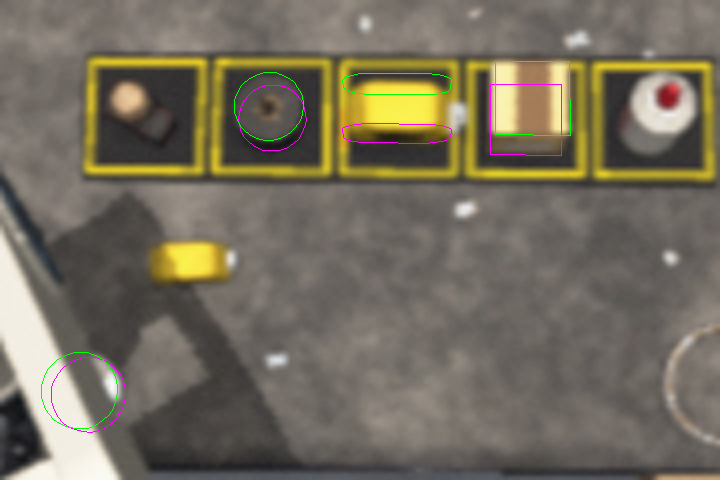

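All three stand centred: roll at crop (268,107), tape at (397,108), box at (530,100). Next is the white roll.

Request:
{"fn": "carry_out", "kwargs": {
  "series": [
    [0,0,0,0.002,-0.025,0.2,-1],
    [0,0,0,0.002,-0.025,0.4,-1],
    [0,0,0,0.002,-0.025,0.6,-1],
    [0,0,0,0.002,-0.025,0.68,-1],
    [0,0,0,0.002,-0.025,0.68,0],
    [0,0,0,0.002,-0.025,0.68,1],
    [0,0,0,0.002,-0.025,0.68,1],
    [0,0,0,0.002,-0.025,0.68,1]
  ],
  "force": 35
}}

```text
clock: 16.42
eef_pos: [428.9, 262.1, 4.4]
tcp_rot: [3.14, -0.001, 1.57]
contact_force: [0.7, -0.8, 5.1]
opening: 0.601
grasp_force: 36.6
```

```bash
python3 - <<'E'
from h import *
rows([(427.7,262,150,1.571),(530,110,160,1.571)])
E
```

```text
(427.7, 262, 150, 1.571) -> turn z -0.000 shift [-0.001 -0.005 -0.582]
(530, 110, 160, 1.571) -> turn z -0.000 shift [-0.608  0.405 -0.622]
```

Request:
{"fn": "carry_out", "kwargs": {
  "series": [
    [0,0,0,0,0,-0.2,1],
    [0,0,0,0,0,-0.4,1],
    [0,0,0,-0.05,0.05,-0.62,1],
    [0,0,0,-0.2,0.15,-0.62,1],
    [0,0,0,-0.4,0.28,-0.62,1],
    [0,0,0,-0.6,0.42,-0.62,1],
    [0,0,0,-0.8,0.56,-0.62,1],
    [0,0,0,-0.98,0.68,-0.62,1]
  ]
}}

```text
clock: 17.42
eef_pos: [599.1, 14.7, 159.1]
tcp_rot: [3.14, -0.0, 1.569]
contact_force: [-0.1, 0.5, -0.7]
opening: 0.599
grasp_force: 37.0
```

Request:
{"fn": "carry_out", "kwargs": {
  "series": [
    [0,0,0,-0.24,0.105,0,1],
    [0,0,0,-0.24,0.105,0,1],
    [0,0,0,-0.24,0.105,0.15,1],
    [0,0,0,-0.24,0.105,0.23,1],
    [0,0,0,-0.24,0.105,0.23,1],
    [0,0,0,-0.24,0.105,0.23,1]
  ]
}}

```text
clock: 18.18
eef_pos: [624.7, -42.9, 101.9]
tcp_rot: [3.141, 0.0, 1.57]
contact_force: [-0.1, 0.5, -0.8]
opening: 0.603
grasp_force: 37.0
```

```bash
python3 - <<'E'
from h import *
rows([(625,-43,75,1.571)])
im=r.grab_frame("scene");overlay("scene",im,[("kraft_box",(625,-43,0,4)),("white_roll",(625,-43,0,r.sense()["eef_pos"][2]-4.4))],(200,80,320,200),5,"pics/s5.png")
E
```

```text
(625, -43, 75, 1.571) -> turn z -0.000 shift [-0.     0.001  0.107]
```

View pics/s5.png

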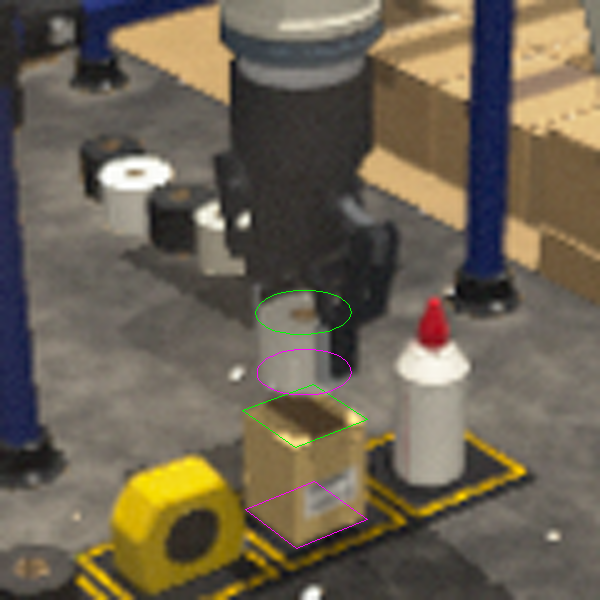

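The roll is aligned above the box at crop (303,340). Lowering and releasing.

Request:
{"fn": "carry_out", "kwargs": {
  "series": [
    [0,0,0,0,0.001,0.07,1],
    [0,0,0,0,0.001,0.1,1],
    [0,0,0,0,0.001,0.108,1],
    [0,0,0,0,0.001,0.108,1],
    [0,0,0,0,0.001,0.108,0.1],
    [0,0,0,0,0.001,0.108,-0.5],
    [0,0,0,0,0.001,0.108,-0.7],
    [0,0,0,0,0.001,0.108,-0.7]
  ]
}}

```text
clock: 19.23
eef_pos: [624.4, -43.4, 73.7]
tcp_rot: [-3.141, -0.0, 1.57]
contact_force: [0.7, -0.2, -0.1]
opening: 0.846
grasp_force: 0.0
```

Request:
{"fn": "carry_out", "kwargs": {
  "series": [
    [0,0,0,0,0,-0.1,-0.7],
    [0,0,0,0,0,-0.3,-0.7],
    [0,0,0,0,0,-0.5,-1],
    [0,0,0,0,-0.25,-0.6,-1],
    [0,0,0,0,-0.5,-0.6,-1],
    [0,0,0,0,-0.75,-0.6,-1],
    [0,0,0,0,-0.75,-0.6,-1],
    [0,0,0,0,-0.75,-0.6,-1]
  ]
}}

```text
clock: 20.23
eef_pos: [437.7, -43.3, 224.5]
tcp_rot: [3.14, 0.0, 1.57]
contact_force: [0.0, 0.2, 0.9]
opening: 1.002
grasp_force: 0.0
```

```bash
python3 - <<'E'
from h import *
L=[("kraft_box",(625,-43,0,4)),("tape_measure",(625,47,0,4)),("black_roll",(625,137,0,4)),("white_roll",(625,-43,0,70))]
for c,q,f in(("top",(175,145,345,215),"/tmp/a.png"),("scene",(150,115,320,235),"/tmp/b.png")): overlay(c,r.grab_frame(c),L,q,3,f)
cv2.imwrite("pics/f.png",np.vstack([cv2.imread("/tmp/a.png"),cv2.imread("/tmp/b.png")]))
E
```

```text
(no output)
```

View pics/f.png

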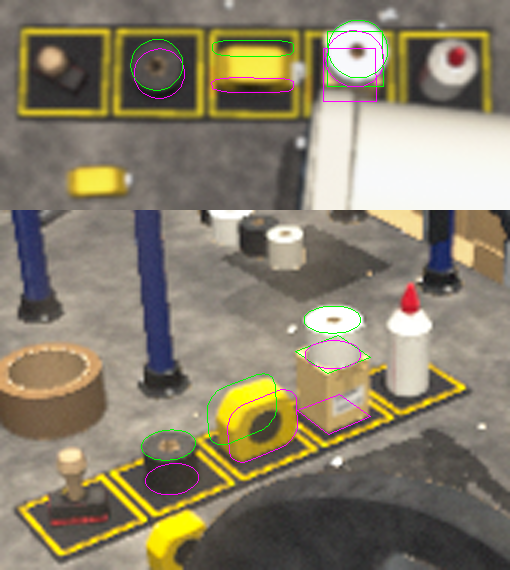

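Both views show every item centred and standing, with the white roll on the box, so I'm handing the job in.

```bash
python3 -c "
from rig import r
print(r.sign_off())"
```

```text
the job is handed in; nothing more can be done
None
```

I laid out the kit as asked and handed it in after about 20 s of robot time: box, black roll and tape measure are centred on their squares, the white roll is on the box, and the glue bottle and stamp are where they were.

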